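# Hold a dicer blade insert up to the hygiene camera

## Task

Take the coarse dicing insert (the one with four large square openings) out of the white rack by its tab and hold it up to the inspection camera: the middle of its grid straight above the centre of the round mark on the camera's foot and 18 cm above the bench, tab upward with its top and bottom edges level, and its flat face (either one) square to the lens, which looks down at 25 degrees. Finish while still holding it there, still and touching nothing but the gripper; leave the other two inserts in the rack, do not touch the camera or its stand, and do not shift anything else on the bench.

Things in the scene. Friction and masses are not known exactly. Their poses are not given: they have to be found in the camera images.
- rack: White plastic rack fixed to the bench, 75 x 300 x 30 mm high; origin at the centre of its underside, y along its length. Three slots in a row at y = -98, 0, +98 mm, each 13 mm wide (x), 89 mm long (y), its floor 8 mm above the bench, walls 22 mm deep. An insert stands upright in each slot; which is where changes.
- coarse_center (a point): The insert to show: flat black plastic frame 84 x 84 mm, 10 mm thick, steel blades leaving 2 x 2 square openings (33 mm). Point: middle of the grid and thickness, 42 mm above the bottom edge; x square to the face, y along the bottom edge, z to the tab. Grip tab on the top edge: 32 mm wide (y), 10 mm thick, from 42 to 68 mm from this point along z. 110 to 210 g; faces alike.
- coarse: The same coarse insert; this origin is the middle of its bottom edge, 42 mm below the point above.
- fine_center (a point): Middle of the grid of the fine dicing insert: the same frame and tab, but with 7 x 7 small openings (about 8 mm). It stays in the rack.
- slicer_center (a point): Middle of the slicing insert: the same frame and tab, but with six tall upright slits and no crossing blades. It stays in the rack.
- stand: Fixed camera stand: dark steel foot 310 x 120 x 8 mm with a white round mark of 50 mm, and at its other end an aluminium post, 18 mm thick, 283 mm high, with a grey camera. Origin on the bench under the mark's centre; x level from the mark to the post (post at x = 222 mm), z up. The foot reaches from x = -60 to 250 mm.
- head: The grey camera on the stand, fixed: a box 70 mm long, 56 x 56 mm, behind a black lens barrel 40 mm across. Origin: centre of the lens front, 243 mm above the bench and 136 mm level from the mark's centre towards the post. It looks along its own -x, back over the mark and 25 degrees down; y is level. Its highest edge is 310 mm above the bench.
- view_point (a point): Where the middle of the grid belongs: 150 mm in front of the lens on its axis, 180 mm above the bench, straight above the mark's centre. x runs along the lens axis towards the lens, 25 degrees upward; y level; z up, leaning 25 degrees away from the camera. The insert's z (tab) should point along z, its x along +x or -x.
- bowl_mid (a point): Middle of a steel mixing bowl, 140 mm across and 70 mm high. Bystander.
- cup_mid (a point): Middle of a small aluminium measuring cup, 60 mm across and 60 mm high. Bystander.
- jar_mid (a point): Middle of a small closed glass jar, 60 mm across and 70 mm high. Bystander.
- squeeze_mid (a point): Middle of a white squeeze bottle, 56 mm across and 170 mm high. Bystander.
- glassbottle_mid (a point): Middle of a green glass bottle, 62 mm across and 210 mm high. Bystander.
- spatula_grip (a point): Grip of a spatula 260 mm long that lies flat on the bench. Bystander.
Mind the look-alikes: they are no part of the job. What is shaped like the coarse but yellow is not meant.

How it is judged:
On the way:
1. the coarse insert is lifted clear of the rack in the gripper (height (world z) of coarse_center above 0.1 m and contact force between the fingers and coarse above 1 N and contact force between coarse and rack below 0.1 N), for 0.1 s.
At the end, for the whole second after the job is handed in: The coarse insert hangs still in the gripper, carried by nothing else, grid middle within 25 mm of the viewing point (150 mm before the lens, 180 mm above the bench), face square to the lens and edges level within 0.17 rad, tab up; the other inserts still in their slots (within 15 mm) (distance between coarse_center and view_point below 0.025 m and angle between the x axis of coarse_center and the x axis of view_point, either way round below 0.17 rad and angle between the y axis of coarse_center and the y axis of view_point, either way round below 0.17 rad and angle between coarse_center's own z axis and vertical below 0.75 rad and linear speed of coarse below 0.02 m/s and angular speed of coarse below 0.15 rad/s and contact force between the fingers and coarse above 1 N and contact force between coarse and stand below 0.1 N and contact force between coarse and rack below 0.1 N and distance of each of fine_center, slicer_center from where it was at the start of the episode below 0.015 m); the arm keeps its last pose, push and grip.
It fails at once if the camera or its stand is touched (contact force between any of the arm, the fingers, coarse and stand above 1 N).
It fails at once if another insert is pulled out or pushed over (distance of any of fine_center, slicer_center from where it was at the start of the episode above 0.02 m).
It fails at once if something else on the bench is shifted by more than 30 mm (distance of any of bowl_mid, cup_mid, jar_mid, squeeze_mid, glassbottle_mid, spatula_grip from where it was at the start of the episode above 0.03 m).
It also fails if it takes over 43 s, if anything falls off the work surface, if the arm or the gripper's body presses on something with over 40 N, if the wrist force passes 120 N, or if a joint passes its speed limit or range.

## Robot

A 6-joint arm with a two-finger parallel gripper is mounted at the origin on the work surface. World frame = base frame: x ahead of the robot, y to its left, z up, the work surface at z = 0. Lengths are in m, angles in rad, forces in N, time in s.
With the tool pointing down it reaches from about 0.3 to 0.875 m from the base axis. Payload 6.4 kg.
Tool frame: the origin (TCP) lies at the very end of the fingers, on their centre line; the grasp point (between the pads) lies 19 mm behind it; z points along the fingers, y is the line along which they close (so a half turn about z gives the same grasp; the last joint's range is limited). The gripper opens to 85 mm and grips with 20 to 120 N. Pads are 22 mm wide; open, the fingers measure 114 mm over their backs; the gripper's body (76 mm by 85 mm) begins 54 mm behind the grasp point. The pads swing forward as they close: fully open they stand 13 mm farther back than shut.
Start: joints at [-1.469, 0.181, 1.607, -0, 1.354, -0.206], TCP at [0.174, -0.548, 0.2] pointing down, gripper open.
Joint ranges: [-2.99, 2.99], [-0.89, 2.07], [0.3, 2.58], [-1.14, 4.28], [0, 2.63], [-3.12, 3.12]. Speed limits (rad/s): [2.57, 2.57, 3.01, 3.14, 3.14, 3.14].

## Interface

Orientations are given as a unit quaternion [w, x, y, z].
In Python, from bench import ctrl, camera, calibration, order, outline_of gives the robot as it stands.
- The arm moves only by the tool move_arm, never from a script. Its argument "series" is a list that holds one entry, the list of rows, each a list of 5 numbers: the opening, from 0 (shut) to 1 (fully open), then the shift along the tool's x, y, z in mm, then the turn about the tool's z in rad. A call has exactly 10 rows; each row is the pose to reach, as a shift and turn from the pose commanded when the call began, along the tool's axes at that moment; what a row does not reach only later rows make up. A row lasts 1/12 s, in which the tool goes at most 41.7 mm and 7.16 degrees, less where a joint would pass 70% of its speed; a pose out of reach is approached as far as the arm can. A call with a gripper value outside its range is refused whole. The fingers move at their own pace and stop on an object; the grip force is fixed at half the most. Time passes only in rows, so rows that repeat a pose let the fingers close, or fill a call up. It gives the time, the measured TCP pose, the force, the opening and the grip force at its end, in the units of the state.
- ctrl.get_obs(): the state, without advancing time (a new reading comes with each control period).
- camera(name): name is "scene" or "top" or "wrist"; returns (picture, depth): 400x640x3 uint8, blue, green, red; 400x640 float32, m along the optical axis (not along the pixel's ray), 0 where there is no reading.
- calibration(name): a dict with "intrinsics" (3x3 intrinsics, pixels), "rvec" (rotation vector, rad) and "tvec" (3), from world to camera coordinates, as OpenCV has them. Camera axes: x right, y down, z forward; pixel columns grow to the right and rows downward; lengths in m; the calibration is good to about 2 mm. A picture is of the moment at which its call begins: read the wrist's pose just before it. calibration takes no time and is no camera call; for the wrist camera it gives the pose at the moment of the call.
- order.hand_in(): hands the job in; it is judged then, once.
Trained networks look in the newest picture that a camera, given by its name, has taken for a name from the list of things; names that differ only in an ending like _2 or _b are one class to them, and where a whole thing is asked for, a point or a joint stands for the part that bears it (a point fixed in the world has none). Each returns a list of dicts, best first, with "conf" (0 to 1); they miss things now and then, are a little off and sometimes report something else, mostly with a low value. They report only what shows in the picture. A call takes as long as a camera call. They do not tell look-alikes from the thing itself.
- outline_of(target, camera): "region" (400x640 bool, what is visible of it) and "bbox" ([centre column, centre row, width, height] in pixels, round what is visible of it).
The state is a dict: "time_s": time; "q": joint angles; "dq": joint speeds; "joint_efforts": joint torques, N m; "eef_pos": TCP position; "eef_rot": TCP orientation; "wrist_force": force on the tool from outside, world axes, zero at the start; "torque": the same for the moment, N m; "opening": opening from 0.0 (shut) to 1.0 (fully open); "grasp_force": force on a finger pad.
Only numpy, scipy, OpenCV 4.12 (cv2) and the standard library are available. Lean on these libraries where they do the work, as an engineer would, in place of code of your own. Each camera call takes 0.05 s, during which the arm holds its last target. There are 200 camera calls.

## Working session

There is one attempt and no reset: what is moved stays moved. The work goes in short steps, Python scripts to look and compute and a tool call to move; the robot and the scene stay as the last step left them, time stands still between calls to the robot, and variables do not carry over. Pictures are saved under pics/ and viewed, at most 10 in all, crops included, and the job is handed in when it is done.

Besides the shell and the picture viewer there is one more tool, called after "Emit:" by a JSON object that holds its "op" and its "data", one argument or row to a line. move_arm: Moves the arm, as the interface text tells. Its arguments: {"type":"object","properties":{"series":{"type":"array","items":{"type":"array","items":{"type":"array","items":{"type":"number"}}}}},"required":["series"]}

```bash
mkdir -p pics; ls; python3 - <<'E'
from bench import ctrl, camera, calibration
import cv2,numpy as np
print(ctrl.get_obs())
a,_=camera("scene");b,_=camera("top")
cv2.imwrite("pics/s.png",a);cv2.imwrite("pics/t.png",b)
for n in("scene","top"):
    c=calibration(n);R=cv2.Rodrigues(np.array(c['rvec']))[0];print(n,c['intrinsics'],-R.T@np.array(c['tvec']).ravel(),R)
E
```

```text
pics
{'time_s': 0.0, 'q': array([-1.46928327e+00,  1.81533263e-01,  1.60800200e+00,  3.68541946e-05,
        1.35377240e+00, -2.06301329e-01]), 'dq': array([ 0.00066979,  0.00025905, -0.00128374,  0.00100216, -0.00013391,
       -0.00015423]), 'joint_efforts': array([ 6.49719295e-04, -4.44865787e+01, -3.51345670e+01, -2.63292577e-04,
        8.89660267e-03, -1.15713348e-05]), 'eef_pos': array([ 0.17417857, -0.54736475,  0.19899146]), 'eef_rot': array([-8.55386819e-04,  9.88179895e-01,  1.53296310e-01,  6.28744669e-05]), 'wrist_force': array([0.55527759, 0.67866506, 0.21322738]), 'torque': array([ 0.00655184,  0.00137271, -0.03167767]), 'grasp_force': 0.0, 'opening': 1.0017011807219447}
scene [[476.64232551   0.         320.60146102]
 [  0.         476.64232551 198.88204329]
 [  0.           0.           1.        ]] [1.06522662 0.52517824 1.34950538] [[-0.71109003  0.70295941 -0.01410801]
 [ 0.59202441  0.58780657 -0.55135336]
 [-0.37928625 -0.40041417 -0.83415252]]
top [[444.96362971   0.         319.49855806]
 [  0.         444.96362971 186.61609253]
 [  0.           0.           1.        ]] [ 0.417042   -0.02778731  1.44407993] [[-0.01719092 -0.99967754 -0.01868919]
 [-0.99489465  0.01896178 -0.09912159]
 [ 0.09944401  0.01688978 -0.99489981]]
```

View pics/s.png

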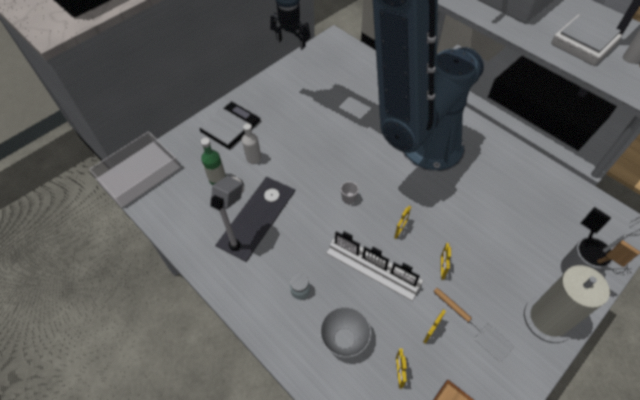

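View pics/t.png

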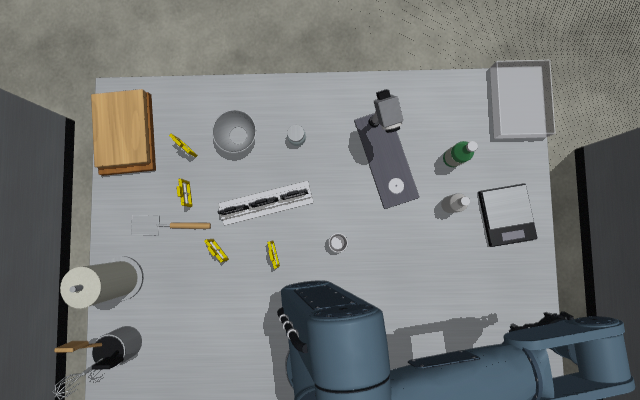

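The scene picture shows the rack with its three black inserts at (347,243), (376,258) and (405,272). Four yellow look-alikes lie loose at (402,222), (446,260), (435,325) and (402,367). The stand's mark is at (272,196) and its camera at (226,190). In the top picture the rack centre is at (265,202) and the mark at (396,185). Next I'll enlarge the rack and measure.

```bash
cat > h.py <<'E'
from bench import ctrl, camera, calibration, outline_of
import cv2,numpy as np
from scipy.spatial.transform import Rotation as Ro
def cal(n):
    c=calibration(n);return np.array(c['intrinsics']),cv2.Rodrigues(np.array(c['rvec']))[0],np.array(c['tvec']).ravel()
def cloud(d,n):
    K,R,t=cal(n);v,u=np.mgrid[:400,:640]
    P=np.stack([(u-K[0,2])/K[0,0]*d,(v-K[1,2])/K[1,1]*d,d],-1)
    return (P-t)@R
def proj(p,n):
    K,R,t=cal(n);q=(K@(R@np.atleast_2d(p).T+t[:,None])).T;return q[:,:2]/q[:,2:]
E
python3 - <<'E'
from h import *
out=[]
for n in("scene","top"):
    im,d=camera(n);P=cloud(d,n)
    for t in("coarse","fine_center","slicer_center","rack","stand","head","bowl_mid","cup_mid","jar_mid","squeeze_mid","glassbottle_mid"):
        for r in outline_of(t,n)[:3]:
            m=r["region"]&(d>0);q=P[m]
            print(n,t,round(r["conf"],2),np.round(r["bbox"]),np.round(np.median(q,0),3) if len(q) else'', np.round(q.min(0),3),np.round(q.max(0),3))
    if n=="top":
        hsv=cv2.cvtColor(im,cv2.COLOR_BGR2HSV)
        c=im[150:225,340:430];
        m=np.zeros((400,640),bool);m[170:200,380:412]=(im[170:200,380:412].min(-1)>150);print("mark",m.sum(),P[m].mean(0),P[m].min(0),P[m].max(0))
        out.append(cv2.resize(im[165:235,205:325],(720,420),interpolation=3)) 
    else: 
        out.append(cv2.resize(im[220:305,315:435],(720,510),interpolation=3))
    np.savez(f"{n}.npz",im=im,d=d)
cv2.imwrite("pics/c1.png",out[0])
E
```

```text
scene coarse 0.87 [402. 367.  11.  44.] [0.705 0.433 0.078] [ 0.671  0.398 -0.002] [0.732 0.464 0.115]
scene coarse 0.56 [435. 325.  22.  30.] [0.551 0.424 0.082] [ 0.466  0.405 -0.005] [0.591 0.433 0.114]
scene coarse 0.49 [446. 260.  13.  39.] [0.369 0.324 0.048] [ 0.288  0.28  -0.004] [0.403 0.352 0.113]
scene fine_center 0.94 [348. 246.  23.  22.] [0.538 0.079 0.067] [0.514 0.038 0.012] [0.551 0.118 0.123]
scene slicer_center 0.69 [376. 259.  22.  20.] [0.515 0.176 0.092] [0.455 0.122 0.   ] [0.527 0.214 0.123]
scene slicer_center 0.24 [301. 287.  22.  27.] [0.735 0.077 0.067] [ 0.682  0.032 -0.003] [0.758 0.098 0.077]
scene slicer_center 0.21 [346. 330.  49.  48.] [0.726 0.253 0.024] [ 0.668  0.176 -0.004] [0.805 0.33  0.074]
scene rack 0.7 [406. 271.  31.  22.] [0.491 0.27  0.089] [ 0.436  0.223 -0.001] [0.507 0.309 0.123]
scene rack 0.56 [374. 272.  92.  63.] [0.527 0.193 0.014] [ 0.447  0.026 -0.005] [0.584 0.323 0.066]
scene stand 0.64 [253. 219.  83.  85.] [ 0.702 -0.202  0.009] [ 0.491 -0.419 -0.006] [ 0.813 -0.123  0.309]
scene head 0.74 [228. 194.  36.  38.] [ 0.748 -0.1
[... 1815 characters left out ...]
0.353 -0.089 -0.005] [ 0.41  -0.03   0.067]
top cup_mid 0.32 [390. 111.  28.  40.] [ 0.731 -0.192  0.287] [ 0.682 -0.272 -0.006] [ 0.867 -0.159  0.309]
top jar_mid 0.74 [295. 134.  16.  26.] [0.719 0.067 0.068] [0.697 0.043 0.006] [0.752 0.098 0.077]
top jar_mid 0.39 [236. 209.  33.  11.] [0.489 0.261 0.09 ] [0.477 0.226 0.008] [0.503 0.305 0.127]
top squeeze_mid 0.64 [455. 203.  28.  18.] [ 0.493 -0.408  0.112] [ 0.469 -0.459 -0.006] [ 0.522 -0.392  0.174]
top glassbottle_mid 0.94 [459. 152.  36.  31.] [ 0.64  -0.423  0.136] [ 0.616 -0.516 -0.007] [ 0.691 -0.403  0.215]
mark 186 [ 0.56001961 -0.2503304   0.01691957] [ 0.417042   -0.30343464 -0.0048016 ] [ 0.60987822 -0.02778731  1.44407993]
```

View pics/c1.png

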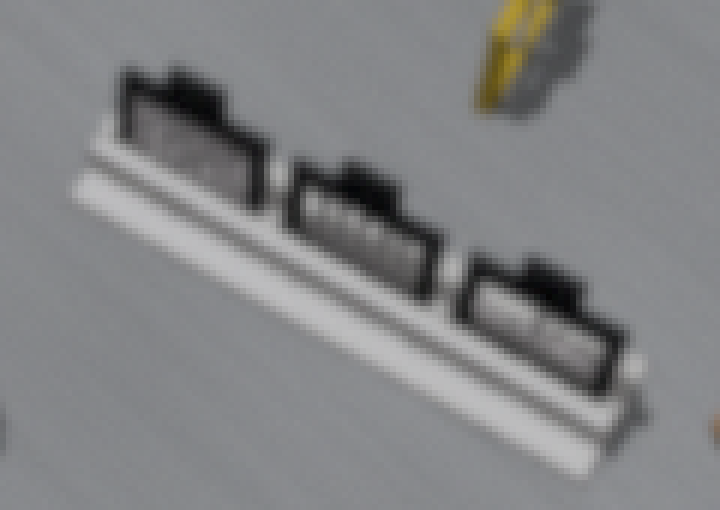

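In the crop, the right-hand insert (scene (405,272), world about (0.49, 0.265)) has a single upright blade and two wide openings per row. The middle one shows several upright slits, so it is the slicer. The left one shows a fine mesh. The black insert at the high-y end of the rack is therefore the coarse one, and I'll confirm that with the wrist camera. The next step is to measure the rack and stand precisely.

```bash
python3 - <<'E'
from h import *
for n in("top","scene"):
    z=np.load(n+".npz");im,d=z["im"],z["d"];P=cloud(d,n);ok=d>0
    X,Y,Z=P[...,0],P[...,1],P[...,2];hsv=cv2.cvtColor(im,cv2.COLOR_BGR2HSV)
    def rect(m,s):
        m=m.astype(np.uint8);k,l,st,_=cv2.connectedComponentsWithStats(m);i=1+np.argmax(st[1:,4]);q=P[l==i]
        print(n,s,len(q),np.round(np.median(q,0),4),[np.round(v,4) for v in cv2.minAreaRect(q[:,:2].astype(np.float32)*1000)])
    box=(X>.4)&(X<.62)&(Y>0)&(Y<.35)&ok
    rect(box&(Z>.02)&(Z<.036),"racktop")
    ins=box&(Z>.07)
    for a,b in((.03,.12),(.12,.22),(.22,.32)):
        m=ins&(Y>a)&(Y<b);q=P[m];t=q[q[:,2]>.105]
        print(n,"ins",len(q),np.round(q.mean(0),4),"tab",len(t),np.round(t.mean(0),4),t[:,2].max(), np.round(np.linalg.svd(q[:,:2]-q[:,:2].mean(0),full_matrices=False)[2][0],3))
    sb=(X>.45)&(X<.9)&(Y>-.36)&(Y<-.1)&ok
    rect(sb&(Z>.002)&(Z<.03),"foot")
    rect(sb&(Z>.002)&(Z<.03)&(im.min(-1)>140),"mark")
    rect(sb&(Z>.2),"head")
E
```

```text
top racktop 582 [0.5116 0.1548 0.0291] [array([512.4326, 172.0404]), array([ 37.8507, 299.1243]), np.float64(13.3002)]
top ins 107 [0.534  0.0765 0.1007] tab 40 [0.5344 0.0769 0.117 ] 0.12346320655104316 [ 0.231 -0.973]
top ins 106 [0.5119 0.1709 0.1005] tab 38 [0.512  0.1713 0.1168] 0.12333361012186958 [ 0.229 -0.973]
top ins 109 [0.4898 0.265  0.1009] tab 41 [0.4897 0.2667 0.1167] 0.12658263481928259 [ 0.23  -0.973]
top foot 3291 [ 0.6369 -0.2212  0.0079] [array([ 662.2911, -239.1951]), array([338.5384, 209.9524]), np.float64(23.551)]
top mark 189 [ 0.5608 -0.2506  0.0093] [array([ 559.6921, -250.5116]), array([45.9839, 49.4282]), np.float64(89.6048)]
top head 892 [ 0.7305 -0.1928  0.2871] [array([ 738.2281, -194.7796]), array([116.4613,  56.9138]), np.float64(17.9283)]
scene racktop 687 [0.5205 0.1729 0.0287] [array([513.9171, 171.4672]), array([ 42.3341, 300.4333]), np.float64(12.6962)]
scene ins 186 [0.537  0.0798 0.0951] tab 51 [0.5371 0.078  0.1148] 0.12308976368730265 [-0.233  0.973]
scene ins 176 [0.5149 0.1739 0.0969] tab 52 [0.5145 0.1727 0.114 ] 0.12254918284808898 [-0.243  0.97 ]
scene ins 178 [0.4929 0.2683 0.0982] tab 59 [0.4926 0.2676 0.1141] 0.12286781799406012 [-0.232  0.973]
scene foot 2906 [ 0.6563 -0.2189  0.0077] [array([ 649.9748, -232.3471]), array([357.0004, 165.4801]), np.float64(17.7405)]
scene mark 130 [ 0.5618 -0.2509  0.0093] [array([ 560.1757, -249.8772]), array([47.1607, 47.0655]), np.float64(0.408)]
scene head 908 [ 0.7503 -0.1807  0.284 ] [array([ 739.6207, -195.4968]), array([117.6662,  59.3048]), np.float64(17.2722)]
```

Emit:
{"op": "move_arm", "data": {
  "series": [
    [[1,20,-25,0,0],[1,45,-56,0,0],[1,70,-87,0,0],[1,95,-118,0,0],[1,120,-149,0,0],[1,145,-180,0,0],[1,170,-211,0,0],[1,195,-242,0,0],[1,220,-273,0,0],[1,245,-304,0,0]]
  ]
}}

```text
time_s: 2.13
eef_pos: [0.3159, -0.1824, 0.2002]
eef_rot: [0.0, 0.988, 0.153, 0.0]
wrist_force: [2.1, -0.2, 0.6]
opening: 0.998
grasp_force: 0.0
```

Emit:
{"op": "move_arm", "data": {
  "series": [
    [[1,25,-31,0,0],[1,50,-62,0,0],[1,75,-93,0,0],[1,100,-124,0,0],[1,125,-155,0,0],[1,150,-186,0,0],[1,175,-217,0,0],[1,200,-248,0,0],[1,215,-268,0,0],[1,220,-272,0,0]]
  ]
}}

```text
time_s: 2.97
eef_pos: [0.4433, 0.1454, 0.1999]
eef_rot: [-0.001, 0.988, 0.155, 0.0]
wrist_force: [-0.2, -0.1, 0.1]
opening: 1.004
grasp_force: 0.0
```

```bash
cat >> h.py <<'E'
def delta(xyz,yawdeg):
    o=ctrl.get_obs();w,x,y,z=o['eef_rot'];R=Ro.from_quat([x,y,z,w]).as_matrix()
    yaw=np.degrees(np.arctan2(R[1,0],R[0,0]))
    print("t",round(o['time_s'],2),"pos",np.round(o['eef_pos'],4),"yaw",round(yaw,2),"tilt",np.round(R[:2,2],3),"open",round(o['opening'],3),"grip",round(o['grasp_force'],1),"F",np.round(o['wrist_force'],1))
    if xyz is not None: print("delta mm",np.round(R.T@(np.array(xyz)-o['eef_pos'])*1000,1),"turn",round(np.radians(yaw-yawdeg),3))
E
python3 - <<'E'
from h import *
delta([.4905,.267,.2],13.2)
im,d=camera("wrist");cv2.imwrite("pics/w1.png",im)
P=cloud(d,"wrist")
for t in("coarse","slicer_center","fine_center"):
    for r in outline_of(t,"wrist")[:3]:
        m=r["region"]&(d>0);print(t,round(r["conf"],2),np.round(r["bbox"]),np.round(np.median(P[m],0),3) if m.any() else '')
E
```

```text
t 2.97 pos [0.4433 0.1454 0.1999] yaw 17.86 tilt [0.    0.001] open 1.004 grip 0.0 F [-0.2 -0.1  0.1]
delta mm [ 8.220e+01 -1.013e+02  1.000e-01] turn 0.081
coarse 0.96 [41. 14. 81. 26.] [0.511 0.413 0.03 ]
coarse 0.96 [295. 269.  20. 114.] [0.364 0.146 0.083]
coarse 0.92 [116. 205.  97. 100.] [0.368 0.32  0.078]
slicer_center 0.6 [315. 100. 109.  14.] [0.513 0.171 0.092]
fine_center 0.89 [436. 108. 125.  20.] [0.533 0.086 0.093]
```

View pics/w1.png

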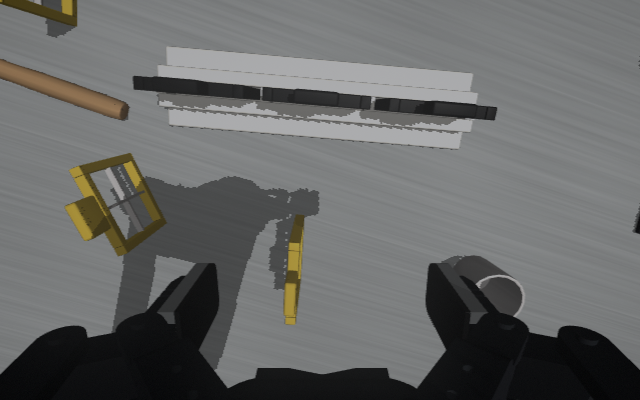

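The wrist view shows the rack at the top of the picture, with the coarse at (195,87), the slicer at (315,100) and the fine at (436,108). The yellow look-alikes are at (295,269), (116,205) and (40,10). The networks name the middle insert slicer and the low-y one fine, so the black insert at (195,87) is the coarse, which agrees with the crop.

Emit:
{"op": "move_arm", "data": {
  "series": [
    [[0.65,20,-25,0,0.02],[0.65,45,-55,0,0.05],[0.65,68,-83,0,0.08],[0.65,82,-101,0,0.08],[0.65,82,-101,0,0.08],[0.65,82,-101,0,0.08],[0.65,82,-101,20,0.08],[0.65,82,-101,45,0.08],[0.65,82,-101,55,0.08],[0.65,82,-101,55,0.08]]
  ]
}}

```text
time_s: 4.0
eef_pos: [0.4881, 0.2605, 0.1421]
eef_rot: [0.001, 0.994, 0.113, -0.003]
wrist_force: [-0.3, 0.0, 0.0]
opening: 0.645
grasp_force: 0.0
```

```bash
python3 - <<'E'
from h import *
delta([.4905,.267,.098],13.2)
im,d=camera("wrist");cv2.imwrite("pics/w2.png",im)
P=cloud(d,"wrist");q=P[(d>0)&(P[...,2]>.085)&(P[...,2]<.13)&(P[...,1]>.19)&(P[...,1]<.34)&(P[...,0]>.4)&(P[...,0]<.58)]
t=q[q[:,2]>.108];print(len(q),len(t),t.mean(0) if len(t) else'')
E
```

```text
t 4.0 pos [0.4881 0.2605 0.1421] yaw 12.93 tilt [-0.006 -0.002] open 0.645 grip 0.0 F [-0.3  0.   0. ]
delta mm [ 4.  -5.9 44.1] turn -0.005
3471 1075 [0.49333802 0.26863389 0.11779952]
```

View pics/w2.png

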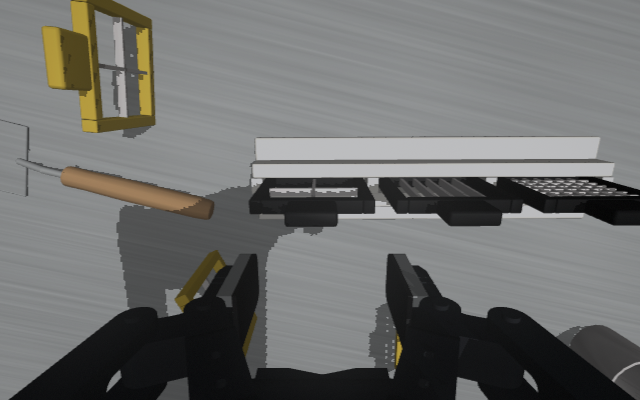

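The wrist view confirms it: the insert at (313,195) has one cross of blades and four large openings, so it is the coarse. The slicer at (440,195) has slits only, and the one at (570,190) has the fine mesh. Its tab at (311,218) lies midway between the fingers.

Emit:
{"op": "move_arm", "data": {
  "series": [
    [[0.65,4,-7,0,0],[0.65,4,-7,10,0],[0.65,4,-7,20,0],[0.65,4,-7,30,0],[0.65,4,-7,38,0],[0.65,4,-7,43,0],[0.65,4,-7,43,0],[0.65,4,-7,43,0],[0.65,4,-7,43,0],[0.65,4,-7,43,0]]
  ]
}}

```text
time_s: 4.88
eef_pos: [0.4932, 0.2708, 0.1025]
eef_rot: [-0.0, 0.994, 0.114, 0.001]
wrist_force: [-0.6, -1.0, 0.7]
opening: 0.65
grasp_force: 0.0
```

```bash
python3 - <<'E'
from h import *
delta([.491,.2675,.098],13.2)
E
```

```text
t 4.88 pos [0.4932 0.2708 0.1025] yaw 13.05 tilt [0.001 0.   ] open 0.65 grip 0.0 F [-0.6 -1.   0.7]
delta mm [-2.9  2.7  4.5] turn -0.003
```

Emit:
{"op": "move_arm", "data": {
  "series": [
    [[0.65,-2,2.5,4,0],[0.65,-2,2.5,4,0],[0.65,-2,2.5,4,0],[0,-2,2.5,4,0],[0,-2,2.5,4,0],[0,-2,2.5,4,0],[0,-2,2.5,4,0],[0,-2,2.5,4,0],[0,-2,2.5,4,0],[0,-2,2.5,4,0]]
  ]
}}

```text
time_s: 5.72
eef_pos: [0.4914, 0.2678, 0.0979]
eef_rot: [-0.0, 0.994, 0.114, 0.0]
wrist_force: [-0.1, 0.3, -0.7]
opening: -0.001
grasp_force: 0.0
```

```bash
python3 - <<'E'
from h import *
delta(None,13.2)
E
```

```text
t 5.72 pos [0.4914 0.2678 0.0979] yaw 13.05 tilt [0. 0.] open -0.001 grip 0.0 F [-0.1  0.3 -0.7]
```

The fingers shut fully with no grip force, so they missed the tab. I'll look before moving again.

```bash
python3 - <<'E'
from h import *
im,d=camera("wrist");P=cloud(d,"wrist")
a=im.copy()
s,ds=camera("scene");Q=cloud(ds,"scene")
z=np.load("scene.npz")
cv2.imwrite("pics/w3.png",np.vstack([cv2.resize(im,(640,400))[100:400],cv2.resize(s[180:300,300:460],(640,480))[:300]]))
for n,(i,dd) in dict(wrist=(im,d),scene=(s,ds)).items():
    K=cloud(dd,n);q=K[(dd>0)&(K[...,2]>.1)&(K[...,2]<.125)&(K[...,1]>.19)&(K[...,1]<.34)&(K[...,0]>.4)&(K[...,0]<.58)]
    print(n,len(q),q.mean(0),q.min(0),q.max(0))
E
```

```text
wrist 1272 [0.4942481  0.26865485 0.11193393] [0.48344937 0.25155599 0.10000399] [0.49895563 0.2838633  0.11927844]
scene 49 [0.49379165 0.26908368 0.11179146] [0.48444413 0.25227289 0.10018021] [0.50016852 0.28300037 0.12225084]
```

View pics/w3.png

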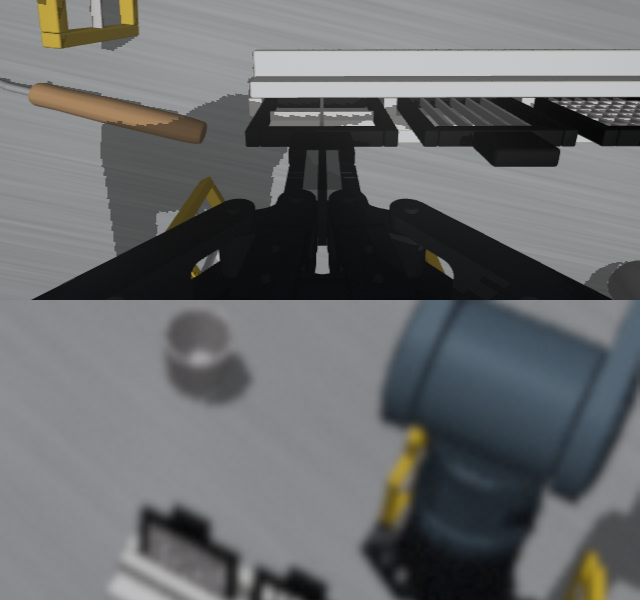

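```bash
python3 - <<'E'
from h import *
im,d=camera("wrist");P=cloud(d,"wrist")
c=cv2.convertScaleAbs(im[190:370,220:430],alpha=2.5,beta=20)
cv2.imwrite("pics/w4.png",cv2.resize(c,None,fx=3,fy=3,interpolation=2)[:600])
for v in range(230,345,8): print(v,[tuple(np.round(P[v,u]*1000).astype(int)) for u in (296,310,322,334,348)])
delta(None,0)
E
```

```text
230 [(np.int64(492), np.int64(282), np.int64(92)), (np.int64(494), np.int64(274), np.int64(91)), (np.int64(495), np.int64(268), np.int64(91)), (np.int64(497), np.int64(262), np.int64(92)), (np.int64(498), np.int64(254), np.int64(91))]
238 [(np.int64(492), np.int64(281), np.int64(103)), (np.int64(494), np.int64(274), np.int64(104)), (np.int64(495), np.int64(268), np.int64(103)), (np.int64(497), np.int64(262), np.int64(103)), (np.int64(499), np.int64(255), np.int64(104))]
246 [(np.int64(493), np.int64(280), np.int64(114)), (np.int64(495), np.int64(274), np.int64(115)), (np.int64(496), np.int64(268), np.int64(114)), (np.int64(497), np.int64(262), np.int64(113)), (np.int64(498), np.int64(256), np.int64(114))]
254 [(np.int64(491), np.int64(280), np.int64(118)), (np.int64(501), np.int64(275), np.int64(138)), (np.int64(502), np.int64(270), np.int64(138)), (np.int64(503), np.int64(265), np.int64(137)), (np.int64(495), np.int64(255), np.int64(117))]
262 [(np.int64(496), np.int64(279), np.int64(137)), (np.int64(500), np.int64(274), np.int64(144)), (np.int64(502), np.int64(270), np.int64(145)),
[... 1888 characters left out ...]
, np.int64(266), np.int64(166)), (np.int64(503), np.int64(267), np.int64(188)), (np.int64(509), np.int64(265), np.int64(195))]
334 [(np.int64(506), np.int64(277), np.int64(199)), (np.int64(498), np.int64(272), np.int64(186)), (np.int64(485), np.int64(266), np.int64(166)), (np.int64(501), np.int64(266), np.int64(189)), (np.int64(509), np.int64(265), np.int64(198))]
342 [(np.int64(506), np.int64(277), np.int64(201)), (np.int64(490), np.int64(271), np.int64(178)), (np.int64(482), np.int64(265), np.int64(167)), (np.int64(500), np.int64(266), np.int64(190)), (np.int64(508), np.int64(265), np.int64(200))]
t 5.87 pos [0.4914 0.2678 0.0979] yaw 13.06 tilt [0. 0.] open 0.0 grip 0.0 F [ 0.5  0.4 -0.3]
```

View pics/w4.png

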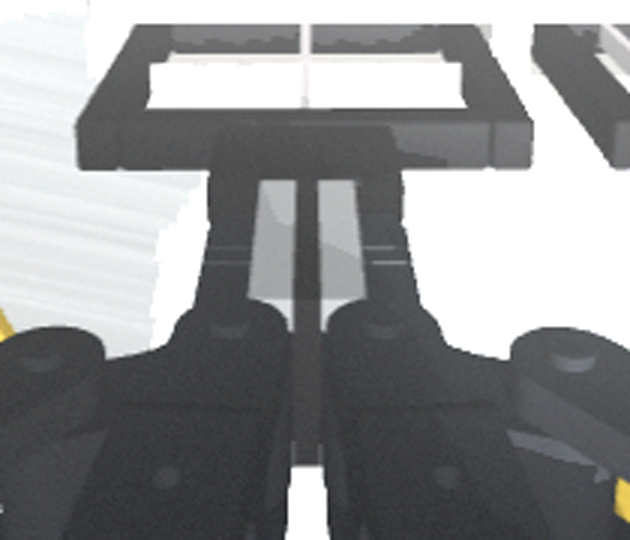

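The fingers have shut above the tab. The tab's front face shows clear at z 0.09–0.118, and the fingers only appear from about z 0.13 up. I'll lift, open and measure where the fingertips really are relative to the reported TCP.

Emit:
{"op": "move_arm", "data": {
  "series": [
    [[0,0,0,-20,0],[0,0,0,-50,0],[0,0,0,-80,0],[0,0,0,-80,0],[0,0,0,-80,0],[0,0,0,-80,0],[0,0,0,-80,0],[0,0,0,-80,0],[0,0,0,-80,0],[0,0,0,-80,0]]
  ]
}}

```text
time_s: 6.7
eef_pos: [0.4909, 0.2676, 0.177]
eef_rot: [0.0, 0.994, 0.114, -0.001]
wrist_force: [0.3, -0.8, 0.0]
opening: -0.001
grasp_force: 0.0
```

```bash
python3 - <<'E'
from h import *
delta(None,0)
p=ctrl.get_obs()['eef_pos']
for n in("wrist","scene","top"):
    im,d=camera(n);P=cloud(d,n)
    q=P[(d>0)&(np.abs(P[...,0]-p[0])<.03)&(np.abs(P[...,1]-p[1])<.03)&(P[...,2]>.13)&(P[...,2]<.3)]
    print(n,len(q),np.sort(q[:,2])[:8] if len(q) else '')
    t=P[(d>0)&(np.abs(P[...,0]-p[0])<.03)&(np.abs(P[...,1]-p[1])<.03)&(P[...,2]>.105)&(P[...,2]<.13)]
    print("tab",len(t),t.mean(0),t.min(0),t.max(0))
    if n=="wrist": cv2.imwrite("pics/w5.png",cv2.convertScaleAbs(im,alpha=1.8,beta=10)); print(proj(np.array([p,p+[0,0,.019]]),"wrist")); 
E
```

```text
t 6.7 pos [0.4909 0.2676 0.177 ] yaw 13.05 tilt [-0.001 -0.   ] open -0.001 grip 0.0 F [ 0.3 -0.8  0. ]
wrist 24313 [0.21167942 0.21189953 0.21196507 0.21206905 0.21212741 0.21214566
 0.2121881  0.21223023]
tab 793 [0.49219936 0.26805194 0.1159062 ] [0.48351628 0.25190608 0.10511306] [0.49905244 0.28382157 0.11958781]
[[320.99596919 241.62232715]
 [320.93912762 256.6495638 ]]
scene 257 [0.20867007 0.2107671  0.21275846 0.21385262 0.21482662 0.21749448
 0.21782902 0.21830555]
tab 55 [0.49266656 0.26807458 0.11550839] [0.48347968 0.25200491 0.10653452] [0.50232064 0.2834196  0.12344549]
top 14 [0.21076291 0.2171922  0.22832752 0.23820794 0.2596994  0.26188914
 0.26207771 0.26331214]
tab 33 [0.48936912 0.26577098 0.11577127] [0.48195463 0.25171223 0.1072145 ] [0.49680961 0.28115793 0.12173133]
```

View pics/w5.png

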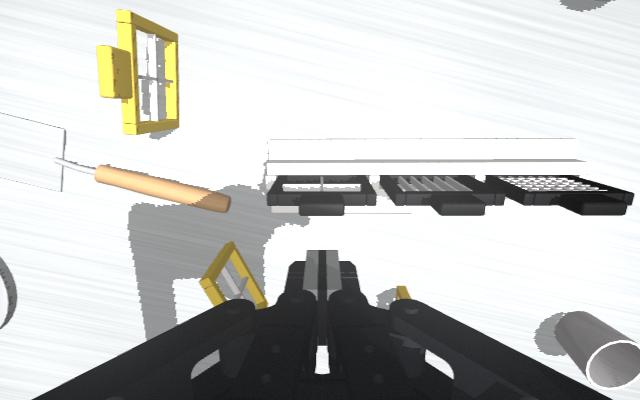

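With the TCP reported at z = 0.177, both the wrist and scene depth put the shut fingertips at 0.211. The real tips are therefore about 34 mm behind the reported TCP. They line up sideways, with the fingers and the tab both at column 321. I'll descend about 34 mm lower this time, with the fingers open.

Emit:
{"op": "move_arm", "data": {
  "series": [
    [[0.58,0,0,0,0],[0.58,0,0,0,0],[0.58,0,0,20,0],[0.58,0,0,45,0],[0.58,0,0,70,0],[0.58,0,0,90,0],[0.58,0,0,100,0],[0.58,0,0,107,0],[0.58,0,0,112,0],[0.58,0,0,112,0]]
  ]
}}

```text
time_s: 7.68
eef_pos: [0.4914, 0.2678, 0.0657]
eef_rot: [0.0, 0.994, 0.114, -0.0]
wrist_force: [-0.7, -0.1, 0.2]
opening: 0.581
grasp_force: 0.0
```

```bash
python3 - <<'E'
from h import *
delta(None,0)
im,d=camera("wrist");P=cloud(d,"wrist")
for u in list(range(250,300,6))+list(range(344,400,6)):
    c=P[:,u];m=(d[:,u]>0)&(np.abs(c[:,1]-.268)<.06)&(c[:,2]>.095)&(c[:,0]>.48)
    c=c[m];i=np.argsort(c[:,2])[:1];print(u,np.round(c[i]*1000) if len(c) else '')
cv2.imwrite("pics/w6.png",cv2.convertScaleAbs(im,alpha=2,beta=10))
E
```

```text
t 7.68 pos [0.4914 0.2678 0.0657] yaw 13.05 tilt [-0. -0.] open 0.581 grip 0.0 F [-0.7 -0.1  0.2]
250 [[495. 299. 105.]]
256 [[495. 297. 104.]]
262 [[495. 294. 105.]]
268 [[498. 282. 170.]]
274 [[498. 281. 170.]]
280 [[488. 283. 116.]]
286 [[492. 284.  95.]]
292 [[493. 281.  96.]]
298 [[494. 279.  96.]]
344 [[498. 259.  95.]]
350 [[499. 256.  95.]]
356 [[498. 253.  96.]]
362 [[503. 260. 170.]]
368 [[503. 259. 170.]]
374 [[503. 257. 170.]]
380 [[505. 245. 102.]]
386 [[508. 244. 105.]]
392 [[509. 242. 107.]]
398 [[509. 239. 106.]]
```

View pics/w6.png

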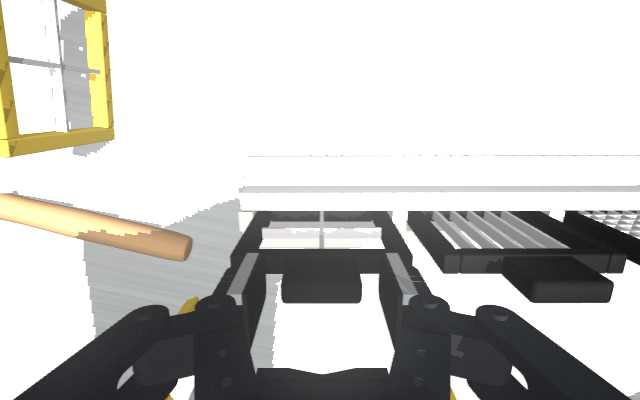

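The pads now straddle the tab, which is at (321,280), with the pads at columns 240 and 400 and the tips at about z 0.104. I'll close, then lift.

Emit:
{"op": "move_arm", "data": {
  "series": [
    [[0,0,0,0,0],[0,0,0,0,0],[0,0,0,0,0],[0,0,0,0,0],[0,0,0,0,0],[0,0,0,0,0],[0,0,0,0,0],[0,0,0,0,0],[0,0,0,-5,0],[0,0,0,-10,0]]
  ]
}}

```text
time_s: 8.57
eef_pos: [0.4908, 0.2675, 0.0758]
eef_rot: [0.0, 0.994, 0.114, -0.001]
wrist_force: [-0.3, -0.1, -1.8]
opening: 0.355
grasp_force: 59.6
```

Emit:
{"op": "move_arm", "data": {
  "series": [
    [[0,0,0,-15,0],[0,0,0,-30,0],[0,0,0,-42,0],[0,0,0,-50,0],[0,0,0,-50,0],[0,10,0,-50,0],[0,25,0,-50,0],[0,40,0,-50,0],[0,50,0,-50,0],[0,50,0,-50,0]]
  ]
}}

```text
time_s: 9.4
eef_pos: [0.5418, 0.279, 0.1247]
eef_rot: [0.0, 0.994, 0.113, -0.0]
wrist_force: [0.2, 0.3, -1.2]
opening: 0.358
grasp_force: 59.7
```

```bash
cat >> h.py <<'E'
def insert(yaw,n="scene",show=True):
    """fit tilted plane of the insert seen by camera n, points ahead of/below tips; frame axes rotated by yaw about TCP"""
    p=ctrl.get_obs()['eef_pos'];im,d=camera(n);P=cloud(d,n)
    a=np.radians(yaw);A=np.array([[np.cos(a),np.sin(a),0],[-np.sin(a),np.cos(a),0],[0,0,1]])
    L=(P-p)@A.T;m=(d>0)&(np.abs(L[...,0])<.07)&(np.abs(L[...,1])<.048)&(L[...,2]>-.06)&(L[...,2]<.055)&(im.max(-1)<90)
    return p,A,L[m],P[m]
E
python3 - <<'E'
from h import *
delta(None,0)
z=np.load("top.npz");P=cloud(z["d"],"top")
a=np.radians(13.2);L=(P-[.5128,.1718,0])[...,:2]@np.array([[np.cos(a),-np.sin(a)],[np.sin(a),np.cos(a)]])
for lo in range(-40,40,4):
    m=(L[...,0]*1000>=lo)&(L[...,0]*1000<lo+4)&(np.abs(L[...,1])<.145)&(z["d"]>0);print(lo,np.round(np.percentile(P[m][:,2]*1000,[10,50,90])),end=' ')
for n in("wrist","scene"):
    p,A,L,P=insert(13.05,n);print(n,len(L),p)
    for lo in range(-60,50,10):
        q=L[(L[:,2]*1000>=lo)&(L[:,2]*1000<lo+10)]*1000
        if len(q)>3:print(lo,len(q),np.round(np.median(q,0),1),np.round(np.percentile(q[:,1],[2,98])),np.round(np.percentile(q[:,0],[5,95])))
E
```

```text
t 9.4 pos [0.5418 0.279  0.1247] yaw 13.01 tilt [-0. -0.] open 0.358 grip 59.7 F [ 0.2  0.3 -1.2]
-40 [-3.  2. 10.] -36 [ 4.  8. 12.] -32 [ 5.  8. 11.] -28 [ 3.  8. 12.] -24 [ 4.  7. 12.] -20 [ 6. 26. 32.] -16 [26. 29. 33.] -12 [25. 29. 32.] -8 [ 16.  57. 108.] -4 [ 15.  57. 118.] 0 [ 39.  93. 119.] 4 [ 23.  88. 116.] 8 [27. 31. 34.] 12 [26. 30. 34.] 16 [25. 28. 32.] 20 [ 3.  8. 12.] 24 [ 4.  7. 11.] 28 [ 4.  8. 12.] 32 [ 3.  8. 12.] 36 [-3.  3.  7.] wrist 10269 [0.54175167 0.27898662 0.12473121]
-60 1656 [ -1.8   0.9 -52.2] [-34.  35.] [-7.  2.]
-50 176 [  1.4  -1.1 -44.9] [-41.  41.] [-5.  2.]
-40 189 [  1.5   0.8 -34.9] [-41.  41.] [-5.  2.]
-30 175 [  1.6  -0.4 -25.3] [-41.  41.] [-2.  2.]
-20 291 [  1.4  10.  -15.5] [-41.  41.] [-5.  2.]
-10 291 [ 1.6  0.1 -4.8] [-41.  41.] [-5.  2.]
0 303 [ 1.7 -0.4  4.9] [-41.  41.] [-2.  2.]
10 608 [ 1.9  0.4 17.6] [-41.  41.] [1. 2.]
20 1823 [ 1.2 -0.3 23.7] [-41.  41.] [-6.  2.]
30 984 [ 2.1  0.1 36.1] [-22.  22.] [2. 9.]
40 2603 [ 1.8 -0.3 47.9] [-27.  27.] [-6.  9.]
scene 324 [0.54040215 0.27883118 0.12450907]
-60 66 [  0.5   5.  -52.6] [-35.  40.] [-6.  4.]
-50 34 [ -1.   -0.4 -48.7] [-36.  33.] [-5.  3.]
-40 13 [  1.9  33.9 -36.3] [-42.  41.] [-2.  4.]
-30 11 [  2.5  -0.  -24.1] [-40.  40.] [-3.  5.]
-20 10 [  2.5  33.  -16.1] [-38.  39.] [-3.  5.]
-10 7 [ 2.6 35.4 -6.8] [-38.  41.] [-4.  4.]
0 12 [ 2.7 35.5  5.2] [-40.  40.] [0. 6.]
10 19 [ 2.5 -8.8 18. ] [-40.  41.] [0. 4.]
20 55 [ 2.2  1.3 24.2] [-42.  39.] [-3.  4.]
30 23 [ 3.7 -3.6 38. ] [-20.  21.] [ 1. 10.]
40 46 [ 3.6 -0.  47.1] [-25.  26.] [-3. 10.]
```

The insert hangs upright in the grip: its grid centre is 16 mm below the reported TCP and its front face 2 mm ahead of it. The tool can only turn about the vertical, so the 25° tilt has to come from pivoting the insert between the pads. I'll lower it outside the rack and draw it against the top edge of the rack's outer wall. From the geometry, that takes a bottom edge at z≈0.014 and about 65 mm of draw.

Emit:
{"op": "move_arm", "data": {
  "series": [
    [[0,0,0,12,0],[0,0,0,26,0],[0,0,0,40,0],[0,0,0,48,0],[0,0,0,53,0],[0,0,0,53,0],[0,-4,0,53,0],[0,-9,0,53,0],[0,-14,0,53,0],[0,-18,0,53,0]]
  ]
}}

```text
time_s: 10.33
eef_pos: [0.5221, 0.275, 0.0736]
eef_rot: [-0.0, 0.994, 0.114, 0.0]
wrist_force: [0.1, -0.1, -1.2]
opening: 0.351
grasp_force: 59.7
```

Emit:
{"op": "move_arm", "data": {
  "series": [
    [[0,-4,0,0,0],[0,-9,0,0,0],[0,-14,0,0,0],[0,-19,0,0,0],[0,-24,0,0,0],[0,-29,0,0,0],[0,-34,0,0,0],[0,-39,0,0,0],[0,-43,0,0,0],[0,-46,0,0,0]]
  ]
}}

```text
time_s: 11.17
eef_pos: [0.4797, 0.265, 0.074]
eef_rot: [-0.0, 0.994, 0.114, 0.003]
wrist_force: [6.9, 1.0, -4.0]
opening: 0.359
grasp_force: 59.5
```

```bash
python3 - <<'E'
from h import *
delta(None,0)
for n in("wrist","scene"):
    p,A,L,P=insert(13.05,n);print(n,len(L),p)
    for lo in range(-30,50,10):
        q=L[(L[:,2]*1000>=lo)&(L[:,2]*1000<lo+10)]*1000
        if len(q)>3:print(lo,len(q),np.round(np.median(q,0),1),np.round(np.percentile(q[:,1],[2,98])),np.round(np.percentile(q[:,0],[5,95])))
E
```

```text
t 11.17 pos [0.4797 0.265  0.074 ] yaw 13.05 tilt [0.005 0.001] open 0.359 grip 59.5 F [ 6.9  1.  -4. ]
wrist 14206 [0.47966049 0.26500345 0.07403501]
-30 326 [ 31.6 -34.  -25. ] [-41.  41.] [26. 34.]
-20 355 [ 28.   33.6 -14.5] [-41.  41.] [21. 30.]
-10 459 [24.  33.6 -4.7] [-41.  41.] [17. 26.]
0 513 [20.3 33.6  5.3] [-41.  41.] [14. 23.]
10 622 [16.6  6.8 16.1] [-41.  41.] [15. 19.]
20 3809 [12.6 -0.  24.7] [-40.  40.] [ 6. 15.]
30 1465 [ 9.7 -0.  35.6] [-21.  20.] [ 8. 12.]
40 3161 [ 5.5 -0.  47.2] [-26.  26.] [-4. 10.]
scene 409 [0.47913586 0.26494221 0.0739982 ]
-30 12 [ 31.6 -35.6 -23.6] [-40.  40.] [27. 36.]
-20 14 [ 27.6  -0.2 -14.8] [-41.  41.] [25. 35.]
-10 15 [ 24.9 -35.   -2.1] [-42.  39.] [21. 29.]
0 13 [20.9 36.3  5.1] [-40.  41.] [18. 25.]
10 22 [15.2  0.1 16.1] [-40.  41.] [12. 21.]
20 91 [12.5  6.7 25.1] [-40.  38.] [ 7. 18.]
30 38 [10.2  1.1 35.2] [-17.  23.] [ 6. 16.]
40 57 [ 6.1 -2.3 45.5] [-26.  24.] [-4. 11.]
```

The pivoting works: the tilt is about 20° so far. I'll draw it another 10 mm, then back off and lift.

Emit:
{"op": "move_arm", "data": {
  "series": [
    [[0,-3,0,0,0],[0,-6,0,0,0],[0,-8,0,0,0],[0,-10,0,0,0],[0,-10,0,0,0],[0,-10,0,0,0],[0,-5,0,-3,0],[0,2,0,-15,0],[0,2,0,-30,0],[0,2,0,-50,0]]
  ]
}}

```text
time_s: 12.1
eef_pos: [0.4772, 0.2643, 0.1214]
eef_rot: [0.001, 0.994, 0.114, -0.004]
wrist_force: [-0.1, 0.6, -1.6]
opening: 0.356
grasp_force: 59.7
```

```bash
cat >> h.py <<'E'
def tilt(yaw,zl=-.04,zh=.02):
    for n in("wrist","scene"):
        p,A,L,P=insert(yaw,n);q=L[(L[:,2]>zl)&(L[:,2]<zh)]
        for _ in range(4):
            c=np.c_[q[:,1:],np.ones(len(q))];s=np.linalg.lstsq(c,q[:,0],rcond=None)[0];r=q[:,0]-c@s;q=q[(r>-.003)&(r<.004)]
        L=L[np.abs(L[:,0]-np.c_[L[:,1:],np.ones(len(L))]@s)<.004]
        print(n,len(q),"tilt",np.degrees(np.arctan(-s[1])).round(2),"faceyaw",np.degrees(np.arctan(-s[0])).round(2),"x at TCP z mm",(s[2]*1000).round(1),"y",np.percentile(L[:,1],[1,99]).round(4),"z",np.percentile(L[L[:,2]<.03][:,2],[.5,99.5]).round(4))
E
python3 - <<'E'
from h import *
delta([.5118,.272,.3],13.05)
tilt(13.05)
E
```

```text
t 12.1 pos [0.4772 0.2643 0.1214] yaw 13.04 tilt [-0.007 -0.002] open 0.356 grip 59.7 F [-0.1  0.6 -1.6]
delta mm [  34.1    0.4 -178.9] turn -0.0
wrist 2927 tilt 21.64 faceyaw -0.11 x at TCP z mm 31.9 y [-0.041  0.041] z [-0.0446  0.0299]
scene 83 tilt 22.95 faceyaw -0.46 x at TCP z mm 27.1 y [-0.0409  0.0402] z [-0.0514  0.0295]
```

```bash
python3 - <<'E'
from h import *
tilt(13.05);delta(None,0)
for n in("wrist","scene"):
    p,A,L,P=insert(13.05,n)
    for lo in range(-60,56,10):
        q=L[(L[:,2]*1000>=lo)&(L[:,2]*1000<lo+10)]*1000
        if len(q)>3:print(lo,len(q),np.round(np.median(q,0),1),np.round(np.percentile(q[:,0],[5,95])))
E
```

```text
wrist 2667 tilt 22.69 faceyaw -0.14 x at TCP z mm 25.2 y [-0.0413  0.0406] z [-0.0513  0.0298]
scene 87 tilt 24.98 faceyaw 0.35 x at TCP z mm 26.3 y [-0.0409  0.0402] z [-0.0504  0.0298]
t 12.3 pos [0.4789 0.2649 0.1223] yaw 13.05 tilt [-0.002 -0.   ] open 0.357 grip 59.8 F [-0.3  0.1 -2.5]
-60 77 [ 46.8   5.6 -50.4] [46. 47.]
-50 2174 [ 42.5   0.9 -45.8] [36. 46.]
-40 328 [ 39.9 -34.  -34.7] [34. 42.]
-30 359 [ 35.8  33.5 -25.1] [30. 38.]
-20 371 [ 31.9 -34.2 -14.6] [25. 34.]
-10 490 [27.4 33.5 -4.7] [21. 30.]
0 545 [23.4 33.5  5.3] [17. 26.]
10 697 [19.  -2.8 16.2] [17. 22.]
20 3972 [14.7 -0.1 24.4] [ 8. 18.]
30 1556 [11.2 -0.1 35.7] [ 9. 13.]
40 3404 [ 6.2 -0.1 47.1] [-2. 10.]
50 641 [ 6.1 -3.6 52.2] [-7. 10.]
-60 9 [ 45.4 -18.4 -52.1] [40. 46.]
-50 96 [ 44.1   1.7 -45.9] [36. 47.]
-40 22 [ 41.4  -8.3 -36. ] [35. 46.]
-30 16 [ 36.   33.2 -24. ] [31. 39.]
-20 15 [ 32.6  32.9 -14.7] [28. 39.]
-10 17 [27.8 34.7 -3.6] [24. 32.]
0 17 [ 24.2 -35.3   6. ] [18. 27.]
10 24 [18.  18.2 16. ] [15. 25.]
20 93 [15.8  0.5 24.7] [ 8. 19.]
30 43 [12.3 -0.5 35.8] [ 8. 17.]
40 61 [ 7.1  1.5 45.6] [-2. 12.]
50 23 [ 6.9 -2.1 52.2] [ 3. 11.]
```

The tilt reads 22–23.5°, within about 3° of the target and holding. The grid centre is about 26 mm ahead of the reported TCP and 14 mm below it. I'll lift over the rack and carry it towards the stand.

Emit:
{"op": "move_arm", "data": {
  "series": [
    [[0,0,0,-20,0],[0,0,0,-45,0],[0,0,0,-75,0],[0,0,10,-105,0],[0,-3,30,-125,0],[0,-7,58,-130,0],[0,-10,88,-130,0],[0,-14,118,-130,0],[0,-18,148,-130,0],[0,-21,178,-130,0]]
  ]
}}

```text
time_s: 13.23
eef_pos: [0.4982, 0.0857, 0.2513]
eef_rot: [-0.0, 0.994, 0.114, -0.002]
wrist_force: [1.3, 0.2, -1.4]
opening: 0.355
grasp_force: 59.7
```

Emit:
{"op": "move_arm", "data": {
  "series": [
    [[0,-4,32,0,0],[0,-8,64,0,0],[0,-12,96,0,0],[0,-16,128,0,0],[0,-20,160,0,-0.02],[0,-24,192,0,-0.04],[0,-27,222,0,-0.06],[0,-30,247,0,-0.076],[0,-32,262,0,-0.076],[0,-33,270,0,-0.076]]
  ]
}}

```text
time_s: 14.07
eef_pos: [0.5275, -0.1851, 0.2513]
eef_rot: [-0.001, 0.989, 0.15, -0.001]
wrist_force: [-0.7, 0.6, -1.3]
opening: 0.355
grasp_force: 59.7
```

```bash
python3 - <<'E'
from h import *
camera("top");delta([.5357,-.2576,.1935],17.4)
tilt(17.4)
E
```

```text
t 14.12 pos [ 0.5277 -0.1854  0.2516] yaw 17.26 tilt [-0.002  0.001] open 0.358 grip 59.7 F [-0.4 -0.7 -1.6]
delta mm [-13.7  71.3  58. ] turn -0.002
wrist 2283 tilt 22.57 faceyaw -0.28 x at TCP z mm 27.4 y [-0.0398  0.0421] z [-0.0494  0.0296]
scene 86 tilt 22.2 faceyaw -0.08 x at TCP z mm 26.1 y [-0.0411  0.0419] z [-0.0521  0.0299]
```

Emit:
{"op": "move_arm", "data": {
  "series": [
    [[0,-2,10,0,0],[0,-5,25,0,0],[0,-9,45,5,0],[0,-12,60,18,0],[0,-14,70,32,0],[0,-14,71,46,0],[0,-14,71,55,0],[0,-14,71,58,0],[0,-14,71,58,0],[0,-14,71,58,0]]
  ]
}}

```text
time_s: 15.05
eef_pos: [0.5363, -0.2552, 0.1952]
eef_rot: [0.0, 0.988, 0.152, 0.0]
wrist_force: [-0.1, -0.1, -2.0]
opening: 0.354
grasp_force: 59.8
```

```bash
python3 - <<'E'
from h import *
camera("top");delta([.5357,-.2576,.1935],17.4)
tilt(17.4)
for n in("wrist","scene"):
    p,A,L,P=insert(17.4,n)
    for lo in range(-60,56,10):
        q=L[(L[:,2]*1000>=lo)&(L[:,2]*1000<lo+10)]*1000
        if len(q)>3:print(lo,len(q),np.round(np.median(q,0),1),np.round(np.percentile(q[:,0],[5,95])))
im,d=camera("scene");cv2.imwrite("pics/s2.png",cv2.resize(im[130:280,180:380],(800,600),interpolation=2))
P=cloud(d,"scene")
for t in("fine_center","slicer_center","cup_mid","squeeze_mid"):
    for r in outline_of(t,"scene")[:1]:print(t,r["conf"],np.round(np.median(P[r["region"]&(d>0)],0),3))
E
```

```text
t 15.1 pos [ 0.5366 -0.2554  0.1958] yaw 17.44 tilt [ 0.001 -0.001] open 0.359 grip 59.8 F [-1.  -0.2 -1.3]
delta mm [-1.5  1.8  2.3] turn 0.001
wrist 2301 tilt 22.69 faceyaw -0.03 x at TCP z mm 27.0 y [-0.0414  0.0405] z [-0.0495  0.0297]
scene 73 tilt 23.25 faceyaw 0.47 x at TCP z mm 25.8 y [-0.0418  0.042 ] z [-0.0522  0.0292]
-60 22 [ 47.5   3.5 -50.3] [47. 47.]
-50 2255 [ 43.2   0.1 -45. ] [37. 47.]
-40 325 [ 40.8  33.5 -34.7] [34. 43.]
-30 355 [ 36.7 -34.2 -24.9] [30. 39.]
-20 353 [ 32.9  33.6 -14.8] [29. 35.]
-10 485 [28.4 33.5 -4.9] [22. 31.]
0 558 [24.1 33.7  5.3] [18. 27.]
10 573 [20.1 12.  15.2] [18. 23.]
20 4036 [15.4 -0.4 25. ] [ 8. 18.]
30 1506 [11.9  0.1 35.8] [10. 14.]
40 3113 [ 6.9 -0.3 47. ] [-2. 10.]
50 973 [ 5.8  0.  51.1] [-4. 11.]
-60 6 [ 44.6  -4.9 -52.2] [37. 46.]
-50 73 [ 44.9   5.2 -45.6] [38. 49.]
-40 24 [ 39.8 -16.7 -34.6] [31. 46.]
-30 18 [ 36.  -35.5 -25.4] [28. 40.]
-20 17 [ 31.4 -34.7 -14. ] [24. 36.]
-10 19 [ 28.9 -33.9  -4.8] [20. 33.]
0 20 [ 23.8 -34.3   3.8] [17. 28.]
10 29 [20.1 -0.2 16.4] [13. 25.]
20 77 [15.7  2.9 25.1] [ 9. 20.]
30 40 [12.4  4.5 35.2] [ 4. 18.]
40 48 [ 7.7 -3.1 46.5] [-7. 11.]
50 26 [ 7.6  1.7 51.7] [-1. 11.]
fine_center 0.95 [0.537 0.078 0.067]
slicer_center 0.72 [0.513 0.174 0.068]
cup_mid 0.76 [ 0.378 -0.062  0.035]
squeeze_mid 0.64 [ 0.511 -0.406  0.095]
```

View pics/s2.png

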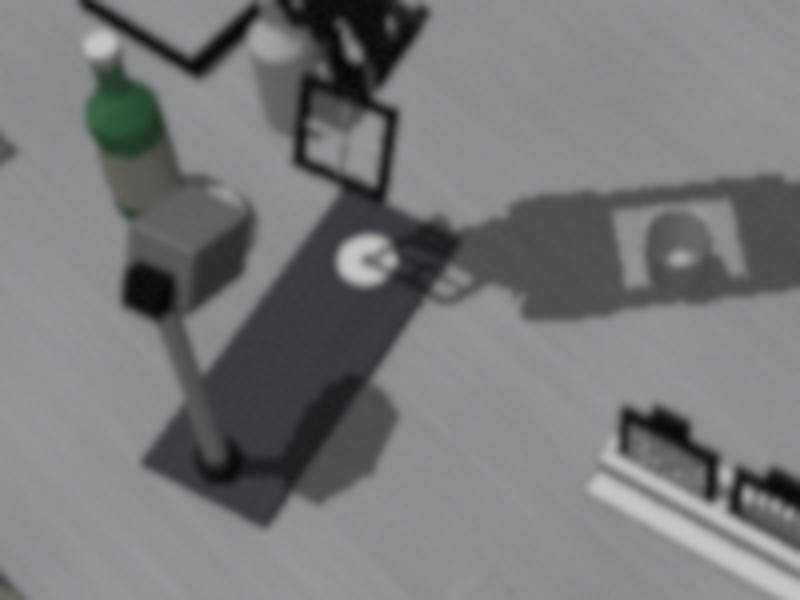

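The insert hangs in front of the lens above the mark, with all four openings visible at (345,140) in the crop. The fine and slicer have not moved. I estimate the grid centre at (0.562, -0.248, 0.182), against a target of (0.560, -0.250, 0.180). I'll make one small correction with a settling hold, then hand in.

Emit:
{"op": "move_arm", "data": {
  "series": [
    [[0,-2,2,2,0],[0,-2,2,2,0],[0,-2,2,2,0],[0,-2,2,2,0],[0,-2,2,2,0],[0,-2,2,2,0],[0,-2,2,2,0],[0,-2,2,2,0],[0,-2,2,2,0],[0,-2,2,2,0]]
  ]
}}

```text
time_s: 16.38
eef_pos: [0.5348, -0.258, 0.1929]
eef_rot: [-0.0, 0.988, 0.151, -0.0]
wrist_force: [-0.2, 0.2, -1.7]
opening: 0.36
grasp_force: 59.8
```

```bash
python3 - <<'E'
from h import *
from bench import order
delta(None,0);tilt(17.4)
print(order.hand_in())
E
```

```text
t 16.38 pos [ 0.5348 -0.258   0.1929] yaw 17.41 tilt [-0.  0.] open 0.36 grip 59.8 F [-0.2  0.2 -1.7]
wrist 2327 tilt 22.67 faceyaw -0.08 x at TCP z mm 26.7 y [-0.0413  0.0407] z [-0.0497  0.0297]
scene 70 tilt 25.31 faceyaw -0.21 x at TCP z mm 25.0 y [-0.042   0.0414] z [-0.0493  0.0294]
the job is handed in; nothing more can be done
None
```

I handed the job in at 16.4 s with the coarse insert held still at the viewing point: by my measurements its grid centre is within about 3 mm of the target and its tilt about 23–25° against 25°, though the hand-in returned no verdict.

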